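Hold a board carrier home in the read-out dock

TASK

Pick up the long board carrier (the one with the square grip block) by its block, set it on the bed of the metal dock in front of the bridge with its nose towards the bridge, and slide it flat along the bed under the bridge. Press it on against the sprung brass plunger until its nose is fully home against the two steel stops, firmly but without ramming them, and finish while still holding it pressed there, since the spring would push it out again. Leave the other things on the bench where they are.

Things in the scene. Friction and masses are not known exactly. Their poses are not given: they have to be found in the camera images.
- carrier: The long board carrier, loose, about 0.2 kg, on the mat: flat grey plate 120 long (its x) x 64 wide (y) x 8 mm thick, a dark circuit board (3 mm high) on its front part and a plain aluminium grip block near its rear. Origin: centre of the plate's underside; x points to its nose, z up. It and the short carrier may swap places.
- carrier_grip (a point): Centre of the long carrier's grip block, 40 mm behind the plate's centre and 26 mm above its underside. The block is 22 (carrier x) x 30 (carrier y) x 36 mm high, from 8 to 44 mm above the underside; its front face is 89 mm behind the nose edge. Axes as the carrier.
- carrier_nose (a point): Middle of the long carrier's nose (front) edge, on the underside, 60 mm ahead of the plate's centre. Axes as the carrier.
- dock: The dock, fixed, place and yaw vary. It stands on the bench mat, 4 mm thick, that covers the work area. Origin: underside, straight below the bridge's entrance; x is the sliding direction (inwards), y across, z up. Flat aluminium bed 100 mm wide, its top 10 mm above the underside, from x = -110 to 120 mm, open above and at the sides before x = -30 mm. The carrier goes in nose first.
- dock_mouth (a point): On the bed's top, centre line, at the bridge's entrance edge; axes as the dock. The bridge is a dark steel plate across the bed from here 40 mm inwards, underside 13 mm and top 23 mm above the bed, a small black head on it up to 39 mm. Side guides 13 mm high, 67 mm apart, run 56 mm in from here; flared guides open to about 94 mm apart 30 mm before it.
- dock_home (a point): On the bed's top, on the centre line, where the middle of the carrier's nose edge is when fully home; 52 mm beyond dock_mouth. Axes as the dock.
- stop: The hard stops: two fixed steel posts on the bed, 13 mm wide, 16 mm high, centred 22.5 mm to either side of the centre line, their faces 52 mm beyond the bridge's entrance (12 mm beyond its far edge, seen from above). At the end the carrier must still bear on them with a few newtons beyond the spring's push. Origin and axes as the dock.
- plunger (a joint): Travel (m) of the sprung brass plunger between the stops, 20 mm wide: 0 = out, with its face 38 mm beyond the bridge's entrance; 0.014 = pressed level with the stops (carrier home). Pushes back with 2 N at first and 6 N at the stops, where the force then climbs steeply; it returns when let go.
- short_carrier: Bystander: a short carrier, 70 x 64 x 8 mm, with a round knob (22 mm dia., 24 mm high). Origin: centre of the underside.
- phone: Bystander: phone lying flat, 72 x 150 x 8 mm (its x, y, z). Origin: centre of the underside.
- flux_jar: Bystander: jar, 52 mm dia., 60 mm high. Origin: centre of the underside.
- paste_jar: Bystander: jar, 52 mm dia., 55 mm high. Origin: centre of the underside.
- solder_reel: Bystander: metal reel, 54 mm dia., 35 mm high. Origin: centre of the underside.
- tweezers: Bystander: steel tweezers lying flat, about 120 mm long (its x), 12 mm wide, 7 mm high. Origin: centre of the underside.
- screwdriver: Bystander: screwdriver lying along its x, 170 mm long, under 35 mm high.
- brush: Bystander: small brush lying along its x, 160 mm long, under 35 mm high.
Things that resemble listed ones, but are neither listed nor needed, are in the scene too. What is shaped like the carrier but red is not meant.

How it is judged:
By the outcome, as a careful person would: the job done as asked, in the order asked, and still so for the second after the job is handed in, while the arm keeps its last pose, push and grip.
It also fails if it takes over 54 s, if anything falls off the work surface, if the arm or the gripper's body presses on something with over 40 N, if the wrist force passes 120 N, or if a joint passes its speed limit or range.

ROBOT

A 6-joint arm with a two-finger parallel gripper is mounted at the origin on the work surface. World frame = base frame: x ahead of the robot, y to its left, z up, the work surface at z = 0. Lengths are in m, angles in rad, forces in N, time in s.
With the tool pointing down it reaches from about 0.3 to 0.75 m from the base axis. Payload 8.5 kg.
Tool frame: the origin (TCP) lies midway between the tips of the shut fingers; the grasp point (between the pads) lies 19 mm behind it (r.tcp_to_grasp is the distance from the TCP to the grasp point, in m); z points along the fingers, y is the line along which they close (so a half turn about z gives the same grasp; the last joint's range is limited). The gripper opens to 88 mm and grips with 3 to 60 N. Pads are 18 mm wide; open, the fingers measure 123 mm over their backs; the gripper's body (75 mm by 187 mm) begins 45 mm behind the grasp point.
Start: joints at [1.032, 0.381, 1.297, -0, 1.464, -0.215], TCP at [0.175, 0.521, 0.239] pointing down, gripper open.
Joint ranges: [-3.11, 3.11], [-0.89, 2.33], [0.22, 2.48], [-1.42, 4.56], [0.17, 2.85], [-2.88, 2.88]. Speed limits (rad/s): [2.39, 2.39, 3.14, 3.14, 3.14, 3.14].

INTERFACE

Orientations are given as a rotation vector (axis times angle).
In Python, from bench import r, get_image, calibration, find_in, regions_of gives the robot as it stands.
- The arm moves only by the tool send_rows, never from a script. Its argument "rows" is a list of rows, each a list of 3 entries, a list of its own where there are three numbers: the shift along the tool's x, y, z in mm, then the turn about the tool's z in degrees, then the finger opening in mm, from 0 to 88.1. In form: [[[dx, dy, dz], roll, fingers], ...]. A call has 1 to 12 rows; each row shifts and turns the commanded pose from where the row before left it, along the tool's axes as they then stand; what a row does not reach is not made up. A row lasts 1/10 s, in which the tool goes at most 50 mm and 8.59 degrees, less where a joint would pass 70% of its speed; a pose out of reach is approached as far as the arm can. A call is refused whole if a number of a shift passes 50 or a number of a turn 8.59, either way. A call with a gripper value outside its range is refused whole. The fingers move at their own pace and stop on an object; "force" is the grip in N (left out, the last holds). Time passes only in rows, so rows that do not move let the fingers close. It gives the time, the measured TCP pose, the force, the opening and the grip force at its end, in the units of the state.
- r.get_state(): the state, without advancing time (a new reading comes with each control period).
- get_image(name): name is "scene" or "top" or "wrist"; returns (picture, depth): 420x560x3 uint8, red, green, blue; 420x560 float32, m along the optical axis (not along the pixel's ray), 0 where there is no reading.
- calibration(name): a dict with "mtx" (3x3 intrinsics, pixels), "dist_coeffs" ([k1, k2, p1, p2, k3] as OpenCV has them; the pictures are not rectified), "camera_from_world" (4x4, takes a point from world to camera coordinates); the wrist camera has in their place "T_tool_cam" (4x4, takes a point from camera to tool coordinates, whose origin is the TCP and whose axes are the flange's). Camera axes: x right, y down, z forward; pixel columns grow to the right and rows downward; lengths in m; the calibration is good to about 2 mm. A picture is of the moment at which its call begins: read the wrist's pose just before it. calibration takes no time and is no camera call.
- r.job_done(): hands the job in; it is judged then, once.
Trained networks look in the newest picture that a camera, given by its name, has taken for a name from the list of things; names that differ only in an ending like _2 or _b are one class to them, and where a whole thing is asked for, a point or a joint stands for the part that bears it (a point fixed in the world has none). Each returns a list of dicts, best first, with "p" (0 to 1); they miss things now and then, are a little off and sometimes report something else, mostly with a low value. They report only what shows in the picture. A call takes as long as a camera call. They do not tell look-alikes from the thing itself.
- find_in(target, camera): "extent" ([left, top, right, bottom] in pixels, round what is visible of it).
- regions_of(target, camera): "mask" (420x560 bool, what is visible of it) and "extent" ([left, top, right, bottom] in pixels, round what is visible of it).
The state is a dict: "time_s": time; "q": joint angles; "joint_vel": joint speeds; "joint_torque": joint torques, N m; "position": TCP position; "ee_rot": TCP orientation; "ft_force": force on the tool from outside, world axes, zero at the start; "moment": the same for the moment, N m; "width": finger opening in m; "grasp_force": force on a finger pad.
Only numpy, scipy, OpenCV 4.12 (cv2) and the standard library are available. Lean on these libraries where they do the work, as an engineer would, in place of code of your own. Each camera call takes 0.05 s, during which the arm holds its last target. There are 200 camera calls.

## Working session

There is one attempt and no reset: what is moved stays moved. The work goes in short steps, Python scripts to look and compute and a tool call to move; the robot and the scene stay as the last step left them, time stands still between calls to the robot, and variables do not carry over. Pictures are saved under pics/ and viewed, at most 10 in all, crops included, and the job is handed in when it is done.

Besides the shell and the picture viewer there is one more tool, called after "Emit:" as name(argument=value, ...), one argument or row to a line, values as JSON. send_rows: Moves the arm, as the interface text tells. Its arguments: {"type":"object","properties":{"rows":{"type":"array","items":{"type":"array"}},"force":{"type":"number"}},"required":["rows"]}

```bash
mkdir -p pics; ls
python3 - <<'E'
from bench import r,get_image,calibration,find_in,regions_of
import cv2,numpy as np
for n in("top","scene"):
    im,d=get_image(n); cv2.imwrite(f"pics/{n}0.png",im[:,:,::-1]); np.savez(f"{n}0.npz",im=im,d=d)
    c=calibration(n); print(n,np.round(c["mtx"],1).tolist(),np.round(c["dist_coeffs"],4),np.round(c["camera_from_world"],3).tolist())
    for t in("carrier","dock"): print(t,[(round(x["p"],2),x["extent"]) for x in find_in(t,n)])
s=r.get_state();print(s); print(r.tcp_to_grasp, calibration("wrist"))
E
```

```text
pics
top [[399.1, 0.0, 275.1], [0.0, 399.1, 215.0], [0.0, 0.0, 1.0]] [-0.067  0.     0.     0.     0.   ] [[-0.013, -1.0, -0.001, 0.01], [-0.991, 0.013, -0.133, 0.511], [0.133, -0.001, -0.991, 0.837], [0.0, 0.0, 0.0, 1.0]]
carrier [(0.81, [347.3, 158.5, 404.2, 204.6]), (0.81, [376.0, 314.2, 414.8, 368.4])]
dock [(0.76, [177.1, 140.9, 286.3, 202.5])]
scene [[429.1, 0.0, 270.0], [0.0, 429.1, 207.8], [0.0, 0.0, 1.0]] [-0.0899  0.      0.      0.      0.    ] [[0.42, 0.908, 0.004, -0.212], [0.55, -0.251, -0.797, -0.224], [-0.722, 0.336, -0.604, 1.354], [0.0, 0.0, 0.0, 1.0]]
carrier [(0.65, [120.0, 170.5, 149.8, 212.9]), (0.59, [148.0, 262.2, 216.1, 297.6]), (0.47, [337.3, 158.1, 390.4, 179.4])]
dock [(0.73, [279.5, 209.1, 389.0, 278.8])]
{'time_s': 0.3, 'q': array([ 1.03169316e+00,  3.80791171e-01,  1.29765881e+00, -2.23157924e-05,
        1.46361645e+00, -2.15288409e-01]), 'joint_vel': array([-0.00196786, -0.00067403, -0.00244188,  0.00165923,  0.00092131,
       -0.00017393]), 'joint_torque': array([-1.59074607e-03, -4.37382209e+01, -2.24421751e+01,  7.13021681e-02,
        3.29489715e
[... 233 characters left out ...]
640582, -0.01574467, -0.00115934]), 'grasp_force': 0.0, 'width': 0.08814183569691274}
0.0187 {'mtx': array([[296.63706105,   0.        , 277.08071539],
       [  0.        , 296.63706105, 208.67760758],
       [  0.        ,   0.        ,   1.        ]]), 'dist_coeffs': array([-0.06142986,  0.        ,  0.        ,  0.        ,  0.        ]), 'T_tool_cam': array([[-9.10654654e-04, -9.65583186e-01, -2.60092832e-01,
         6.57306933e-02],
       [ 9.99999585e-01, -8.89602577e-04, -1.98655933e-04,
        -6.43338704e-04],
       [-3.95604248e-05, -2.60092905e-01,  9.65583595e-01,
        -1.45759434e-01],
       [ 0.00000000e+00,  0.00000000e+00,  0.00000000e+00,
         1.00000000e+00]])}
```

View pics/top0.png

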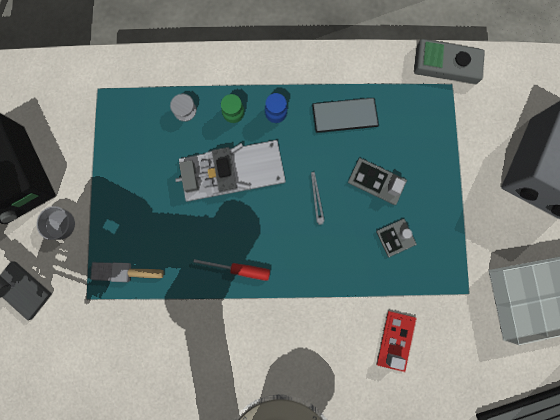

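View pics/scene0.png

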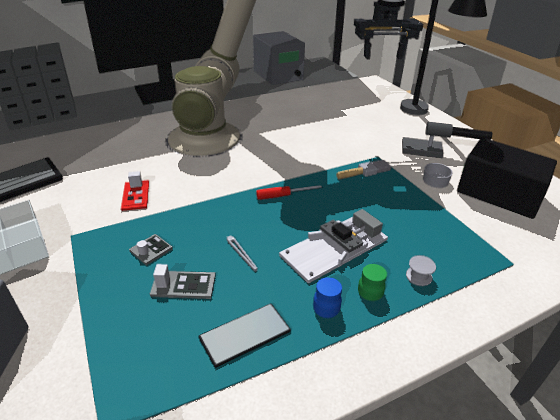

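The top view shows the long carrier at about (377,181), with its block at (398,188) and its nose to the upper left. The dock is at (232,169) with its open bed end on the right (285,160) and the bridge at (224,168), so the slide runs left, about +y. The red look-alike sits off the mat at (397,340).

```bash
cat > h.py <<'E'
import cv2,numpy as np
from scipy.spatial.transform import Rotation as R
from bench import r,get_image,calibration,find_in,regions_of
def cam_T(n,s=None):
    c=calibration(n)
    if n!="wrist": return c,np.linalg.inv(c["camera_from_world"])
    T=np.eye(4);T[:3,:3]=R.from_rotvec(s["ee_rot"]).as_matrix();T[:3,3]=s["position"]
    return c,T@c["T_tool_cam"]
def cloud(n,d,s=None):
    c,T=cam_T(n,s); v,u=np.mgrid[:420,:560]
    p=cv2.undistortPoints(np.stack([u,v],-1).reshape(-1,1,2).astype(float),c["mtx"],c["dist_coeffs"]).reshape(420,560,2)
    P=np.dstack([p*d[...,None],d]); W=P@T[:3,:3].T+T[:3,3]; W[d==0]=np.nan
    return W
def rect(xy):
    (cx,cy),(w,h),a=cv2.minAreaRect((xy*1000).astype(np.float32)); 
    if w<h: w,h,a=h,w,a+90
    return np.round([cx,cy,w,h,a],1)
def goto(pos,yaw_deg,s=None):
    """shift in tool axes (mm) and turn about tool z (deg) from present pose to TCP pos, tool x at world yaw"""
    s=s or r.get_state(); M=R.from_rotvec(s["ee_rot"]).as_matrix()
    d=M.T@(np.array(pos)-s["position"])*1000
    yaw=np.degrees(np.arctan2(M[1,0],M[0,0])); return np.round(d,1),round((-(yaw_deg-yaw)+180)%360-180,2),round(yaw,2)
E
python3 - <<'E'
from h import *
d=np.load("top0.npz")["d"]; W=cloud("top",d)
for n,k in(("carrier",1),("dock",1)):
    for m in regions_of(n,"top")[:2]:
        P=W[m["mask"]&np.isfinite(W[...,2])]; print(n,m["extent"],round(m["p"],2),"all",rect(P[:,:2]),np.round(np.percentile(P[:,2],[5,25,50,75,95])*1000,1))
        for lo,hi in((6,18),(19,32),(35,60)):
            q=P[(P[:,2]*1000>lo)&(P[:,2]*1000<hi)]
            if len(q)>20: print(lo,hi,len(q),rect(q[:,:2]),np.round(q.mean(0)*1000,1))
print(np.round(W[260:280:10,330],3))
s=r.get_state();print(goto(s["position"],0))
E
```

```text
carrier [348.1, 159.1, 403.7, 206.9] 0.9 all [ 587.3 -231.3  123.    64.9   63.8] [ 8.7 11.1 12.6 14.4 47.3]
6 18 1255 [ 587.6 -231.   122.1   64.7   63.8] [ 588.7 -223.2   12.2]
19 32 30 [ 569.6 -258.6   36.1   17.2    8. ] [ 565.4 -258.8   25.4]
35 60 163 [ 570.4 -267.    30.8   22.9  151.8] [ 569.5 -265.7   46.3]
carrier [377.4, 314.0, 416.0, 369.9] 0.59 all [ 230.7 -258.5  124.3   67.4  166.1] [ 5.2  7.4  8.9 10.6 43.5]
6 18 1296 [ 232.6 -258.5  120.7   65.7  165.5] [ 240.7 -258.3    8.9]
19 32 30 [ 203.  -245.6   35.2   15.5  109.5] [ 201.4 -241.2   25.3]
35 60 169 [ 194.4 -248.2   30.2   22.9   75.8] [ 194.9 -247.6   43.1]
dock [176.9, 141.7, 285.0, 200.5] 0.86 all [619.3 104.5 240.6 105.3 100.2] [11.1 13.1 14.8 34.5 46.8]
6 18 2647 [618.7 102.3 234.8 100.9 100.8] [620.4  74.3  13.4]
19 32 495 [618.1 114.  220.7 101.2  97.2] [607.7 139.2  25.6]
35 60 1056 [608.5 152.7 115.8  93.2 100.7] [607.6 145.2  42.4]
[[ 0.412 -0.118  0.005]
 [ 0.39  -0.118  0.004]]
(array([0., 0., 0.]), np.float64(161.45), np.float64(161.45))
```

Emit:
send_rows(
  rows=[
    [[0, 0, 0], 7.6, 88],
    [[0, 0, 0], 7.6, 88],
    [[0, 0, 0], 7.6, 88],
    [[0, 0, 0], 7.6, 88],
    [[0, 0, 0], 7.6, 88],
    [[0, 0, 0], 7.6, 88],
    [[0, 0, 0], 7.6, 88],
    [[0, 0, 0], 7.6, 88],
    [[-30, 22, 2], 0, 88],
    [[-30, 22, 2], 0, 88],
    [[-30, 22, 2], 0, 88],
    [[-30, 22, 2], 0, 88],
  ],
)

```text
time_s: 1.6
position: [0.2845, 0.4187, 0.2307]
ee_rot: [2.005, 2.418, 0.0]
ft_force: [0.4, 0.5, -0.1]
width: 0.088
grasp_force: 0.0
```

Emit:
send_rows(
  rows=[
    [[-30, 22, 2], 0, 60],
    [[-30, 22, 2], 0, 60],
    [[-30, 22, 2], 0, 60],
    [[-30, 22, 2], 0, 60],
    [[-30, 22, 3], 0, 60],
    [[-30, 22, 3], 0, 60],
    [[-30, 22, 3], 0, 60],
    [[-30, 22, 3], 0, 60],
    [[-30, 22, 3], 0, 60],
    [[-30, 22, 3], 0, 60],
    [[-28, 22, 3], 0, 60],
    [[-30, 26, 2], 0, 60],
  ],
)

```text
time_s: 2.8
position: [0.6139, 0.1164, 0.1996]
ee_rot: [-2.005, -2.418, 0.0]
ft_force: [0.3, -0.2, 0.4]
width: 0.0598
grasp_force: 0.0
```

Run:
```python
from h import *
s=r.get_state(); im,d=get_image("wrist"); cv2.imwrite("pics/w1.png",im[:,:,::-1]); 
print(s["time_s"],s["position"],goto((.616,.117,.2),100.6,s))
W=cloud("wrist",d,s); np.savez("w1.npz",im=im,d=d,W=W)
for m in regions_of("dock","wrist")[:1]:
    P=W[m["mask"]&np.isfinite(W[...,2])]
    for lo,hi in((9,19),(20,32),(32,40)):
        q=P[(P[:,2]*1000>lo)&(P[:,2]*1000<hi)]; print(lo,hi,len(q),rect(q[:,:2]),np.round(q.mean(0)*1000,1))
```

```text
2.8 [0.61390738 0.11635832 0.19959887] (array([ 0.2,  2.2, -0.4]), np.float64(0.05), np.float64(100.65))
9 19 9402 [618.3 103.5 225.2 100.  100.2] [620.6  89.2  13.8]
20 32 1840 [609.1 146.3 160.9 101.5 100.6] [609.5 145.8  26.2]
32 40 2223 [613.7 128.   94.6  65.2  11.8] [615.7 117.8  36.8]
```

View pics/w1.png

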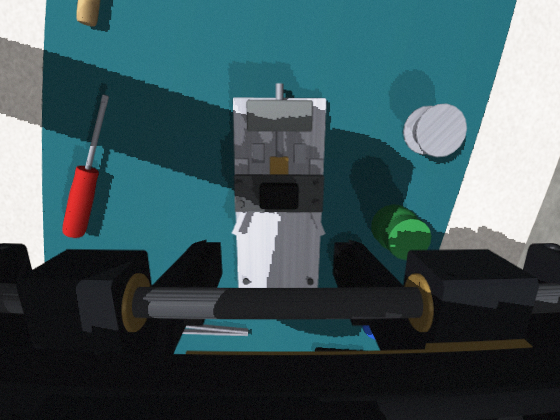

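The wrist view shows the dock squarely below. The bridge covers rows 176–212 and columns 235–323, the two stops and brass plunger are at rows 145–172, and the open bed is at rows 212–288. Next I'll fit the bridge and the bed edges precisely.

Run:
```python
from h import *
W=np.load("w1.npz")["W"]
yaw=np.radians(100.5); O=np.array([.620,.0975])
ax=np.array([np.cos(yaw),np.sin(yaw)]); ay=np.array([-ax[1],ax[0]])
D=(W[...,:2]-O); L=np.dstack([D@ax,D@ay,W[...,2]])*1000
x,y,z=L[...,0],L[...,1],L[...,2]
b=(np.abs(x-20)<30)&(np.abs(y)<60)&(z>34)&(z<40); q=L[b]; print("bridge",len(q),rect(q[:,:2]/1000), np.percentile(z[b],50))
# bridge front/back edge per column
for lab,sel,a,c in(("bed",(x>-105)&(x<-35)&(np.abs(y)<58)&(z>10.5)&(z<17),0,1),("bridge_x",b&(np.abs(y)<40),1,0)):
    q=L[sel]; bins=np.round(q[:,a]/4); E=[]
    for k in np.unique(bins):
        v=q[bins==k][:,c]
        if len(v)>6: E.append((k*4,v.min(),v.max()))
    E=np.array(E); print(lab,np.round(E[::2],1).tolist()); 
    for j in(1,2): p=np.polyfit(E[:,0],E[:,j],1); print(np.round([np.degrees(np.arctan(p[0])),p[1]],2))
print("bed z",np.nanmedian(z[(x>-100)&(x<-40)&(abs(y)<40)]))
```

```text
bridge 2224 [19.1  0.4 95.  39.8 90.3] 36.740522703702815
bed [[-104.0, -48.1, 49.8], [-96.0, -47.9, 50.8], [-88.0, -47.4, 50.6], [-80.0, -47.0, 50.1], [-72.0, -48.3, 49.9], [-64.0, -47.7, 49.6], [-56.0, -47.4, 50.8], [-48.0, -48.4, 50.4], [-40.0, -49.0, 50.0]]
[ -0.62 -48.64]
[-0.48 49.61]
bridge_x [[-40.0, -0.3, 38.6], [-32.0, -0.5, 38.6], [-24.0, -0.6, 38.7], [-16.0, -0.4, 38.7], [-8.0, -0.6, 38.8], [0.0, -0.6, 38.6], [8.0, -0.5, 38.7], [16.0, -0.7, 38.7], [24.0, -0.4, 38.7], [32.0, -0.6, 38.7], [40.0, -0.9, 38.8]]
[-0.21 -0.59]
[ 0.04 38.67]
bed z 13.777033655119286
```

Emit:
send_rows(
  rows=[
    [[0, 0, 0], 7.4, 60],
    [[0, 0, 0], 7.4, 60],
    [[0, 0, 0], 7.4, 60],
    [[0, 0, 0], 7.4, 60],
    [[0, 0, 0], 7.4, 60],
    [[-36, 16, 0], 0, 60],
    [[-36, 16, 0], 0, 60],
    [[-36, 16, 0], 0, 60],
    [[-36, 16, 0], 0, 60],
    [[-36, 16, 0], 0, 60],
    [[-36, 16, 0], 0, 60],
    [[-36, 16, 0], 0, 60],
  ],
)

```text
time_s: 4.1
position: [0.6012, -0.1589, 0.2]
ee_rot: [-2.669, -1.657, -0.0]
ft_force: [0.7, -0.1, 0.0]
width: 0.0601
grasp_force: 0.0
```

Emit:
send_rows(
  rows=[
    [[-38, 17, 0], 0, 60],
    [[0, 0, 0], 0, 60],
  ],
)

```text
time_s: 4.3
position: [0.5993, -0.2035, 0.1994]
ee_rot: [2.673, 1.65, -0.001]
ft_force: [0.0, 1.1, 0.4]
width: 0.0599
grasp_force: 0.0
```

Run:
```python
from h import *
s=r.get_state(); im,d=get_image("wrist"); cv2.imwrite("pics/w2.png",im[:,:,::-1]); 
print(s["time_s"],s["position"],goto((.601,-.204,.2),63.6,s))
W=cloud("wrist",d,s); np.savez("w2.npz",im=im,d=d,W=W)
for m in regions_of("carrier","wrist")[:2]:
    P=W[m["mask"]&np.isfinite(W[...,2])]; print(m["p"],m["extent"])
    for lo,hi in((7,20),(43,55)):
        q=P[(P[:,2]*1000>lo)&(P[:,2]*1000<hi)]; print(lo,hi,len(q),rect(q[:,:2]),np.round(q.mean(0)*1000,1))
```

```text
4.3 [ 0.59933744 -0.20349834  0.19937446] (array([ 0.3,  1.7, -0.6]), np.float64(-0.21), np.float64(63.39))
0.67 [253.5, 162.5, 309.1, 267.2]
7 20 4784 [ 589.7 -231.9  120.    64.2   63.4] [ 593.7 -223.8   12.7]
43 55 525 [ 572.1 -267.    28.6   21.8  153.2] [ 572.4 -266.3   47.5]
```

View pics/w2.png

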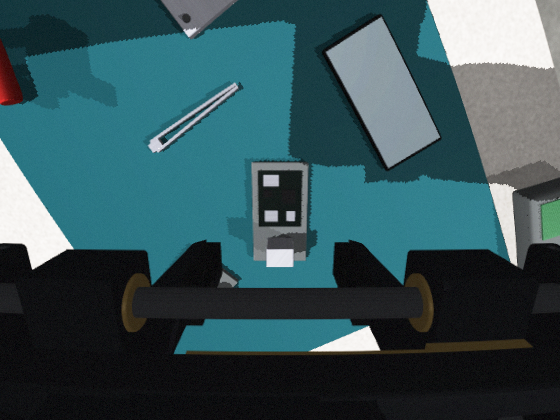

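The wrist view shows the long carrier upright at columns 251–309, rows 162–262, with its block at (280,257) centred between the fingers. The short carrier is just to the left at (228,280). I'll shift over the block, descend and check before closing.

Emit:
send_rows(
  rows=[
    [[-35, 2, 0], 0, 60],
    [[-34, 2, 0], 0, 60],
    [[0, 0, 35], 0, 60],
    [[0, 0, 40], 0, 60],
    [[0, 0, 40], 0, 60],
    [[0, 0, 28], 0, 60],
    [[0, 0, 0], 0, 60],
    [[0, 0, 0], 0, 60],
  ],
)

```text
time_s: 5.2
position: [0.5737, -0.2622, 0.0578]
ee_rot: [2.668, 1.658, 0.001]
ft_force: [0.3, 0.3, 0.3]
width: 0.0601
grasp_force: 0.0
```

Run:
```python
from h import *
s=r.get_state(); print(s["time_s"],s["position"],goto((.572,-.2674,.016),63.4,s),s["ft_force"])
```

```text
5.2 [ 0.57369497 -0.26218394  0.0577996 ] (array([-5.4,  0.8, 41.8]), np.float64(0.34), np.float64(63.74)) [0.25769508 0.3397984  0.3369644 ]
```

Emit:
send_rows(
  rows=[
    [[-5.4, 0.8, 0], 0.3, 60],
    [[0, 0, 20], 0, 60],
    [[0, 0, 15], 0, 60],
    [[0, 0, 7], 0, 60],
    [[0, 0, 0], 0, 60],
    [[0, 0, 0], 0, 60],
  ],
)

```text
time_s: 5.8
position: [0.5718, -0.2689, 0.016]
ee_rot: [2.672, 1.649, 0.001]
ft_force: [0.1, -0.3, -0.2]
width: 0.0604
grasp_force: 0.0
```

Emit:
send_rows(
  rows=[
    [[0, 0, 0], 0, 28],
    [[0, 0, 0], 0, 20],
    [[0, 0, 0], 0, 20],
    [[0, 0, 0], 0, 20],
    [[0, 0, 0], 0, 20],
    [[0, 0, 0], 0, 20],
    [[0, 0, 0], 0, 20],
    [[0, 0, 0], 0, 20],
  ],
  force=45,
)

```text
time_s: 6.6
position: [0.5712, -0.2685, 0.015]
ee_rot: [-2.673, -1.65, 0.0]
ft_force: [-2.6, 1.3, 4.8]
width: 0.0298
grasp_force: 44.9
```

Run:
```python
from h import *
s=r.get_state(); print(s["time_s"],s["position"],goto((.572,-.2674,.016),63.4,s),s["ft_force"],s["width"],s["grasp_force"])
```

```text
6.6 [ 0.57120099 -0.26849105  0.01495782] (array([ 1.3,  0.2, -1. ]), np.float64(-0.05), np.float64(63.35)) [-2.61938485  1.34753731  4.79951088] 0.029838130058474948 44.94955005124211
```

Emit:
send_rows(
  rows=[
    [[0, 0, -15], 0, 20],
    [[0, 0, -30], 0, 20],
    [[0, 0, -25], 0, 20],
    [[0, 0, 0], 0, 20],
    [[0, 0, 0], -7.4, 20],
    [[0, 0, 0], -7.4, 20],
    [[0, 0, 0], -7.4, 20],
    [[0, 0, 0], -7.4, 20],
    [[0, 0, 0], -7.4, 20],
    [[0, 0, 0], 0, 20],
    [[15, 8, 0], 0, 20],
    [[25, 13, 0], 0, 20],
  ],
)

```text
time_s: 7.8
position: [0.5847, -0.2252, 0.0839]
ee_rot: [-2.018, -2.407, 0.0]
ft_force: [0.1, -0.2, -1.9]
width: 0.0294
grasp_force: 44.9
```

Emit:
send_rows(
  rows=[
    [[30, 15, 0], 0, 20],
    [[30, 15, 0], 0, 20],
    [[30, 15, 0], 0, 20],
    [[30, 15, 0], 0, 20],
    [[30, 15, 0], 0, 20],
    [[20, 11, 0], 0, 20],
    [[11, 11, 0], 0, 20],
    [[0, 0, 0], 0, 20],
    [[0, 0, 0], 0, 20],
  ],
)

```text
time_s: 8.7
position: [0.6476, -0.0303, 0.0843]
ee_rot: [-2.013, -2.412, 0.001]
ft_force: [-1.5, 0.2, -2.2]
width: 0.0296
grasp_force: 44.9
```

Run:
```python
from h import *
s=r.get_state(); im,d=get_image("wrist"); cv2.imwrite("pics/w3.png",im[:,:,::-1]); 
print(s["time_s"],s["position"],goto((.6427,-.0304,.085),100.3,s),s["width"],s["ft_force"],s["grasp_force"])
W=cloud("wrist",d,s); np.savez("w3.npz",im=im,d=d,W=W)
O=np.array([.6196,.0965]);a=np.radians(100.3);ax=np.array([np.cos(a),np.sin(a)]); ay=np.array([-ax[1],ax[0]])
D=W[...,:2]-O; x,y,z=D@ax*1000,D@ay*1000,W[...,2]*1000
b=(abs(x-20)<35)&(abs(y)<60)&(z>34)&(z<40); print("bridge",b.sum(),rect(np.c_[x[b],y[b]]/1000))
p=(x<0)&(x>-125)&(abs(y)<45)&(z>76)&(z<92); print("plate",p.sum(),rect(np.c_[x[p],y[p]]/1000),np.median(z[p]), x[p].max())
A=np.c_[x[p],y[p],np.ones(p.sum())]; print("plane",np.linalg.lstsq(A,z[p],rcond=None)[0])
```

```text
8.7 [ 0.64757057 -0.0302802   0.08432459] (array([ 0.8, -4.8, -0.7]), np.float64(-0.0), np.float64(100.3)) 0.029643486958339113 [-1.49316694  0.23116043 -2.19215143] 44.94521666318178
bridge 3085 [ 4.7  0.  95.1 12.  89.8]
plate 24349 [-76.6  -4.7  96.2  64.5   0.2] 82.11636822391233 -28.453571955241955
plane [-7.56720176e-03  6.47826207e-04  8.16974192e+01]
```

View pics/w3.png

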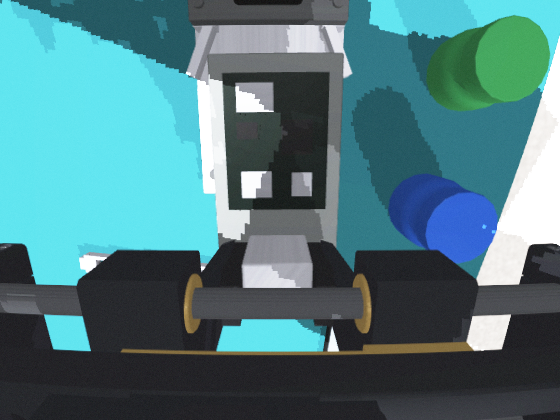

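The wrist view shows the carrier held square, its nose at row 54 (columns 208–342) just short of the bridge. It sits about 4.8 mm off the centre line. I'll correct that and lower it onto the bed.

Emit:
send_rows(
  rows=[
    [[0, -4.8, 0], 0, 20],
    [[0, 0, 20], 0, 20],
    [[0, 0, 20], 0, 20],
    [[0, 0, 12], 0, 20],
    [[0, 0, 0], 0, 20],
    [[0, 0, 0], 0, 20],
    [[0, 0, 0], 0, 20],
  ],
)

```text
time_s: 9.45
position: [0.6435, -0.0311, 0.0338]
ee_rot: [2.011, 2.411, 0.001]
ft_force: [0.6, 0.8, -2.5]
width: 0.0294
grasp_force: 44.9
```

Run:
```python
from h import *
s=r.get_state(); print(s["time_s"],s["position"],goto((.6427,-.0304,.025),100.3,s),s["ft_force"],s["moment"])
```

```text
9.45 [ 0.64347613 -0.03105362  0.03382829] (array([ 0.8, -0.7,  8.8]), np.float64(0.03), np.float64(100.33)) [ 0.55049533  0.77027168 -2.47007793] [-0.09360917  0.06325565  0.01197869]
```

Now I'll lower the last few millimetres slowly, watching the force.

Emit:
send_rows(
  rows=[
    [[0, -0.7, 3], 0, 20],
    [[0, 0, 3], 0, 20],
    [[0, 0, 1.5], 0, 20],
    [[0, 0, 0], 0, 20],
    [[0, 0, 0], 0, 20],
  ],
)

```text
time_s: 9.95
position: [0.6423, -0.0309, 0.0252]
ee_rot: [-2.012, -2.413, 0.0]
ft_force: [-0.8, -0.4, -2.1]
width: 0.0294
grasp_force: 44.9
```

Emit:
send_rows(
  rows=[
    [[0, 0, 0.7], 0, 20],
    [[0, 0, 0], 0, 20],
    [[0, 0, 0], 0, 20],
  ],
)

```text
time_s: 10.25
position: [0.6424, -0.0309, 0.0249]
ee_rot: [2.012, 2.412, 0.0]
ft_force: [-1.2, 0.2, 2.2]
width: 0.0298
grasp_force: 44.9
```

Emit:
send_rows(
  rows=[
    [[0, 0, 0.5], 0, 20],
    [[0, 0, 0], 0, 20],
    [[0, 0, 0], 0, 20],
  ],
)

```text
time_s: 10.55
position: [0.6424, -0.031, 0.0248]
ee_rot: [2.012, 2.412, 0.0]
ft_force: [-2.5, 0.1, 5.5]
width: 0.0296
grasp_force: 44.9
```

Emit:
send_rows(
  rows=[
    [[5, 0, 0], 0, 20],
    [[7, 0, 0], 0, 20],
    [[7, 0, 0], 0, 20],
    [[5, 0, 0], 0, 20],
    [[0, 0, 0], 0, 20],
  ],
)

```text
time_s: 11.05
position: [0.6387, -0.007, 0.025]
ee_rot: [2.01, 2.411, 0.002]
ft_force: [-0.8, 0.8, 6.0]
width: 0.03
grasp_force: 45.0
```

```bash
cat > chk.py <<'E'
from h import *
O=np.array([.6196,.0965]);a=np.radians(100.3);ax=np.array([np.cos(a),np.sin(a)]); ay=np.array([-ax[1],ax[0]])
s=r.get_state(); D=s["position"][:2]-O; f=s["ft_force"]
print(s["time_s"],"x %.1f y %.2f z %.1f"%(D@ax*1000,D@ay*1000,s["position"][2]*1000),"F x %.1f y %.1f z %.1f"%(f[:2]@ax,f[:2]@ay,f[2]),"yaw",goto(s["position"],0,s)[2],"M",np.round(s["moment"],2),s["grasp_force"])
E
python3 - <<'E'
from chk import *
im,d=get_image("wrist"); cv2.imwrite("pics/w4.png",im[:,:,::-1]); W=cloud("wrist",d,s)
D=W[...,:2]-O; x,y,z=D@ax*1000,D@ay*1000,W[...,2]*1000
p=(x<-3)&(x>-100)&(abs(y)<38)&(z>18)&(z<28); print("plate",rect(np.c_[x[p],y[p]]/1000))
b=(abs(x-20)<35)&(abs(y)<60)&(z>34)&(z<40); print("bridge",rect(np.c_[x[b],y[b]]/1000))
E
```

```text
11.05 x -105.3 y -0.28 z 25.0 F x 0.9 y 0.6 z 6.0 yaw 100.38 M [-0.12  0.23  0.05] 44.9604701064527
plate [-51.5  -0.   96.9  76.    0.1]
bridge [ 5.7 -0.1 95.5 14.1 90. ]
```

View pics/w4.png

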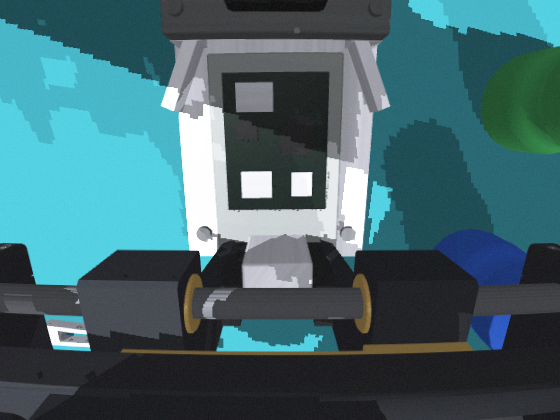

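The picture shows the nose (columns 208–343, centre 275.5) exactly on the bridge's centre line (162–389), lying flat just before the entrance. I'll slide in.

Emit:
send_rows(
  rows=[
    [[4, 0, 0], 0, 20],
    [[5, 0, 0], 0, 20],
    [[5, 0, 0], 0, 20],
    [[4, 0, 0], 0, 20],
    [[0, 0, 0], 0, 20],
  ],
)

```text
time_s: 11.6
position: [0.6355, 0.0104, 0.0249]
ee_rot: [2.01, 2.411, 0.001]
ft_force: [0.8, -2.1, 5.9]
width: 0.0298
grasp_force: 45.0
```

```bash
python3 chk.py
```

```text
11.6 x -87.5 y -0.26 z 24.9 F x -2.2 y -0.4 z 5.9 yaw 100.37 M [-0.27  0.14  0.06] 44.96465161442757
```

Only friction so far, with no side load. Next stage: to just before the plunger.

Emit:
send_rows(
  rows=[
    [[5, 0, 0], 0, 20],
    [[5, 0, 0], 0, 20],
    [[5, 0, 0], 0, 20],
    [[4, 0, 0], 0, 20],
    [[0, 0, 0], 0, 20],
  ],
)

```text
time_s: 12.1
position: [0.6321, 0.0291, 0.0249]
ee_rot: [2.01, 2.411, 0.002]
ft_force: [0.5, -1.5, 6.4]
width: 0.0296
grasp_force: 45.0
```

```bash
python3 chk.py
```

```text
12.1 x -68.5 y -0.25 z 24.9 F x -1.6 y -0.3 z 6.4 yaw 100.37 M [-0.21  0.22  0.13] 44.96496057137847
```

Emit:
send_rows(
  rows=[
    [[3, 0, 0], 0, 20],
    [[3, 0, 0], 0, 20],
    [[3, 0, 0], 0, 20],
    [[3, 0, 0], 0, 20],
    [[0, 0, 0], 0, 20],
  ],
)

```text
time_s: 12.6
position: [0.6302, 0.0401, 0.025]
ee_rot: [2.01, 2.41, 0.0]
ft_force: [0.8, -5.4, 6.4]
width: 0.0298
grasp_force: 45.0
```

```bash
python3 chk.py
```

```text
12.6 x -57.4 y -0.29 z 25.0 F x -5.5 y 0.2 z 6.4 yaw 100.36 M [-0.92  0.11  0.13] 44.96759159490466
```

The plunger is being pressed, at about the expected place. I'll do the remainder in small steps.

Emit:
send_rows(
  rows=[
    [[2, 0, 0], 0, 20],
    [[2, 0, 0], 0, 20],
    [[2, 0, 0], 0, 20],
    [[0, 0, 0], 0, 20],
    [[0, 0, 0], 0, 20],
  ],
  force=55,
)

```text
time_s: 13.1
position: [0.6292, 0.0454, 0.025]
ee_rot: [2.01, 2.41, -0.0]
ft_force: [0.9, -8.2, 5.1]
width: 0.0297
grasp_force: 55.0
```

```bash
python3 chk.py
```

```text
13.1 x -52.0 y -0.32 z 25.0 F x -8.3 y 0.6 z 5.1 yaw 100.35 M [-1.28  0.13  0.11] 54.97040240094066
```

Emit:
send_rows(
  rows=[
    [[0.8, 0, 0], 0, 20],
    [[0, 0, 0], 0, 20],
    [[0.7, 0, 0], 0, 20],
    [[0, 0, 0], 0, 20],
    [[0, 0, 0], 0, 20],
  ],
)

```text
time_s: 13.6
position: [0.629, 0.0465, 0.025]
ee_rot: [2.009, 2.409, -0.001]
ft_force: [1.9, -9.6, 4.6]
width: 0.0296
grasp_force: 55.0
```

```bash
python3 chk.py
```

```text
13.6 x -50.9 y -0.32 z 25.0 F x -9.7 y -0.1 z 4.6 yaw 100.34 M [-1.55  0.08  0.13] 54.972127228975296
```

Emit:
send_rows(
  rows=[
    [[0.7, 0, 0], 0, 20],
    [[0, 0, 0], 0, 20],
    [[0, 0, 0], 0, 20],
  ],
)

```text
time_s: 13.9
position: [0.6289, 0.0471, 0.025]
ee_rot: [2.009, 2.409, -0.001]
ft_force: [2.5, -9.5, 5.4]
width: 0.0295
grasp_force: 55.0
```

```bash
python3 chk.py
```

```text
13.9 x -50.2 y -0.32 z 25.0 F x -9.8 y -0.7 z 5.4 yaw 100.34 M [-1.54  0.07  0.12] 54.97233448550105
```

Emit:
send_rows(
  rows=[
    [[0.6, 0, 0], 0, 20],
    [[0, 0, 0], 0, 20],
    [[0, 0, 0], 0, 20],
  ],
)

```text
time_s: 14.2
position: [0.6288, 0.0477, 0.025]
ee_rot: [2.009, 2.409, -0.001]
ft_force: [1.6, -10.1, 4.4]
width: 0.0294
grasp_force: 55.0
```

```bash
python3 chk.py
```

```text
14.2 x -49.7 y -0.32 z 25.0 F x -10.3 y 0.3 z 4.4 yaw 100.34 M [-1.58  0.1   0.18] 54.97267093509436
```

Emit:
send_rows(
  rows=[
    [[0.6, 0, 0], 0, 20],
    [[0, 0, 0], 0, 20],
    [[0, 0, 0], 0, 20],
  ],
)

```text
time_s: 14.5
position: [0.6288, 0.0478, 0.025]
ee_rot: [2.009, 2.409, -0.001]
ft_force: [2.5, -12.9, 4.1]
width: 0.0296
grasp_force: 55.0
```

```bash
python3 chk.py
```

```text
14.5 x -49.5 y -0.32 z 25.0 F x -13.1 y -0.1 z 4.1 yaw 100.33 M [-1.86  0.03  0.14] 54.97116157785058
```

Emit:
send_rows(
  rows=[
    [[0.6, 0, 0], 0, 20],
    [[0, 0, 0], 0, 20],
    [[0, 0, 0], 0, 20],
  ],
)

```text
time_s: 14.8
position: [0.6287, 0.0479, 0.025]
ee_rot: [2.009, 2.408, -0.002]
ft_force: [0.8, -15.2, 4.3]
width: 0.0299
grasp_force: 55.0
```

```bash
python3 chk.py
```

```text
14.8 x -49.5 y -0.28 z 25.0 F x -15.1 y 1.9 z 4.3 yaw 100.32 M [-2.27  0.04  0.1 ] 54.96758680790663
```

Emit:
send_rows(
  rows=[
    [[0.5, 0, 0], 0, 20],
    [[0, 0, 0], 0, 20],
    [[0, 0, 0], 0, 20],
    [[0, 0, 0], 0, 20],
    [[0, 0, 0], 0, 20],
  ],
)

```text
time_s: 15.3
position: [0.6287, 0.0479, 0.025]
ee_rot: [2.009, 2.408, -0.003]
ft_force: [1.2, -17.2, 4.8]
width: 0.0299
grasp_force: 55.0
```

Run:
```python
from chk import *
im,d=get_image("wrist"); c=im[:250,120:440]; cv2.imwrite("pics/w5.png",cv2.resize(c,None,fx=2.4,fy=2.4)[:,:,::-1])
```

```text
15.3 x -49.4 y -0.23 z 25.0 F x -17.1 y 1.9 z 4.8 yaw 100.31 M [-2.59  0.08  0.16] 54.96306477114558
```

View pics/w5.png

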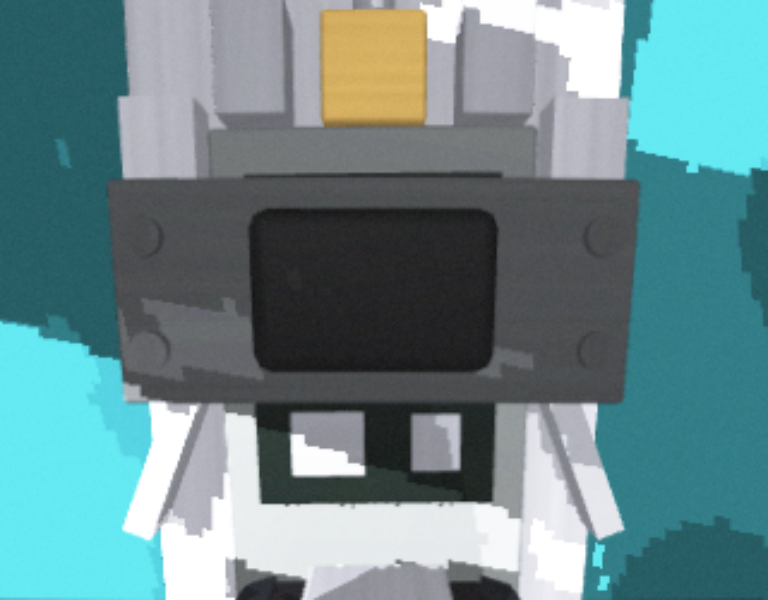

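The crop shows the nose edge at row 127 against both steel stops (columns 215–290 and 460–535), with the brass plunger pressed level between them. The push is steady at about 17 N, so I'm handing in.

```bash
python3 -c "
from bench import r
print(r.job_done())"
```

```text
the job is handed in; nothing more can be done
None
```

The long carrier is under the bridge with its nose against both steel stops, still gripped and pressed there with about 17 N; I handed the job in at about 15 s of the allowed 54 s.

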